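Free the flat tin from the sprung hold-down stand

ROBOT

A 6-joint arm with a two-finger parallel gripper is mounted at the origin on a cart in front of the work surface, level with it; the furniture and walls round the work are solid. World frame = base frame: x ahead of the robot, y to its left, z up, the work surface at z = 0. Lengths are in m, angles in rad, forces in N, time in s.
With the tool pointing down it reaches from about 0.375 to 0.9 m from the base axis. Payload 3.1 kg.
Tool frame: the origin (TCP) lies between the finger pads; the fingertips stand robot.tip_reach ahead of it and the grasp point (between the pads) lies 5 mm behind it (robot.tip_reach is the distance from the TCP to the fingertips, in m); z points along the fingers, y is the line along which they close (so a half turn about z gives the same grasp; the last joint's range is limited). The gripper opens to 85 mm and grips with 20 to 120 N. Pads are 22 mm wide; open, the fingers measure 114 mm over their backs; the gripper's body (76 mm by 85 mm) begins 54 mm behind the grasp point. The pads swing forward as they close: fully open they stand 13 mm farther back than shut.
Start: joints at [-1.528, 0.527, 1.433, -0, 1.181, -0.178], TCP at [0.138, -0.61, 0.245] pointing down, gripper open.
Joint ranges: [-3.08, 3.08], [-0.75, 2.2], [0.22, 2.44], [-1.43, 4.57], [0, 2.65], [-2.85, 2.85]. Speed limits (rad/s): [2.79, 2.79, 3.14, 3.14, 3.14, 3.14].

INTERFACE

Orientations are given as a rotation vector (axis times angle).
In Python, from rig import robot gives the robot as it stands.
- The arm moves only by the tool step_arm, never from a script. Its argument "moves" is a list that holds one entry, the list of rows, each a list of 7 numbers: the opening, from 0 (shut) to 1 (fully open), then the shift along the world's x, y, z in cm, then the turn, a rotation vector about the world's x, y, z in rad. In form: [[[claw, x, y, z, wx, wy, wz], ...]]. A call has 1 to 12 rows; each row is the pose to reach, as a shift and turn from the pose commanded when the call began; what a row does not reach only later rows make up. A row lasts 1/8 s, in which the tool goes at most 62.5 mm and 10.7 degrees, less where a joint would pass 70% of its speed; a pose out of reach is approached as far as the arm can. A call with a gripper value outside its range is refused whole. The fingers move at their own pace and stop on an object; "grip_force" is the grip in N (left out, the last holds). Time passes only in rows, so rows that repeat a pose let the fingers close. It gives the time, the measured TCP pose, the force, the opening and the grip force at its end, in the units of the state.
- robot.sense(): the state, without advancing time (a new reading comes with each control period).
- robot.read_camera(name): name is "side" or "top"; returns a dict with "frame" (420x560x3 uint8, red, green, blue), "intrinsics" (3x3 intrinsics, pixels), "k1" (the pictures are not rectified: a ray, as slopes to the right and down, at radius r is drawn at 1 + k1 r^2 times it, then the intrinsics apply), "xyz" and "rotation" of the camera in the world. Camera axes: x right, y down, z forward; pixel columns grow to the right and rows downward; lengths in m; the calibration is good to about 2 mm. A picture is of the moment at which its call begins. There is no depth.
- robot.finish_job(): hands the job in; it is judged then, once.
The state is a dict: "time": time; "qpos": joint angles; "qd": joint speeds; "joint_efforts": joint torques, N m; "tcp_pos": TCP position; "orientation": TCP orientation; "ft_force": force on the tool from outside, world axes, zero at the start; "torque": the same for the moment, N m; "width": finger opening in m; "finger_force": force on a finger pad.
Only numpy, scipy, OpenCV 4.12 (cv2) and the standard library are available. Lean on these libraries where they do the work, as an engineer would, in place of code of your own. Each camera call takes 0.05 s, during which the arm holds its last target. There are 200 camera calls.

TASK

A flat fish tin is clamped on the wooden stand under a sprung wire arm. Lift the arm by its black grip until it passes its hold-open point and stays up by itself, and only then lift the tin out and set it down, not dropped, flat and lid side up, wholly on the clear part of the chopping board. Leave the arm standing open and the other things where they are.

Things in the scene. Friction and masses are not known exactly. Their poses are not given: they have to be found in the camera images.
- clamp_stand: Wooden stand, fixed: base 250 x 150 x 14 mm. The tin lies 28 mm above the worktop on a plinth 100 x 40 mm (narrower than the tin: its long sides are open to fingers down to the base), between end stops 6 mm higher than its underside. Origin: worktop level, under the plinth's middle. -x: front, to the arm's grip; +x: to the hinge; z up.
- clamp_arm (a joint): Arm angle, rad: 0 level, its rubber foot on the tin; grows as the grip is lifted up and back over the hinge; stop at 1.9 (leaning back past upright). Over-centre spring: below 1.05 it drives the arm shut (about 6 N up at the grip starts it, less as it rises), above 1.05 it swings it open to the stop and holds it there. Damped.
- clamp_grip (a point): Middle of the grip: round black bar, 14 mm thick, 96 mm long, along the stand's y, joining the front ends of two steel side wires 112 mm apart, 175 mm from the hinge. Arm level: 75 mm above the worktop, 85 mm before the stand's origin, cross wire with foot 100 mm behind it. Pinch it from above between the wires (it turns in the fingers) or hook it from below.
- clamp_pivot (a point): Middle of the arm's hinge axis, 75 mm above the worktop, 90 mm behind the stand's origin; the axis is the stand's y. Fixed to the stand.
- tin_mid (a point): Centre of the flat oblong fish tin with ring pull: 104 mm long, 60 mm wide, 25 mm high over its rim and ring; this point is 12.5 mm above its underside. Its own y is the long axis (at the start along the stand's x), x the 60 mm width, z up through the lid. About 0.13 kg. Solid for 22 mm from the underside up.
- tin_seat (a point): Where the tin's centre is while it lies in the stand. Fixed to the stand.
- flat_tin: The same flat tin; origin at the centre of its underside.
- board: Chopping board of brown wood, 240 mm (its x) by 360 mm (its y) by 21 mm thick, fixed. Origin: centre of its underside; its top is at z = 21 mm. The round tin and the garlic stand on its -y half (right side seen from the robot); its +y half is clear.
- round_tin: Bystander: round fish tin, 86 mm across, 40 mm high, on the board; origin at the centre of its underside.
- garlic: Bystander: garlic bulb, 53 mm, on the board; origin at its underside.
- timer: Bystander: round kitchen timer, 65 mm across, 45 mm high, on the worktop behind; origin at the centre of its underside.
- jam_jar: Bystander: jam jar, 70 mm across, 101 mm high, left of the stand; origin at the centre of its underside.
- salt: Bystander: salt shaker, 44 mm across, 90 mm high, on the worktop behind the stand; origin at its underside.
Things that resemble listed ones, but are neither listed nor needed, are in the scene too. Of the things that look like the flat_tin, the middle-sized one is meant.

How it is judged:
On the way:
1. the arm is up past its hold-open point while the tin still lies in its place in the stand (value of joint clamp_arm above 1.15 rad and distance between tin_mid and tin_seat below 0.02 m), for 0.2 s.
At the end, for the whole second after the job is handed in: The arm stands open by itself (above 1.6 rad); the flat tin lies at rest flat on the board (within 0.1 rad, lid up), its centre within 92 mm (board x) and 152 mm (board y) of the board's centre and 28 to 39 mm above the worktop, so that it rests on the board and on nothing else (value of joint clamp_arm above 1.6 rad and x of tin_mid in the frame of board between -0.092 and 0.092 m and y of tin_mid in the frame of board between -0.152 and 0.152 m and height (world z) of tin_mid between 0.028 and 0.039 m and angle between tin_mid's own z axis and vertical below 0.1 rad and linear speed of flat_tin below 0.02 m/s); the robot touches nothing.
It fails at once if another thing is moved by more than 30 mm (the garlic 40 mm) (distance of any of round_tin, timer, jam_jar, salt from where it was at the start of the episode above 0.03 m or distance of garlic from where it was at the start of the episode above 0.04 m).
It fails at once if the tin is dropped: it moves faster than 0.7 m/s with no finger touching it (linear speed of flat_tin above 0.7 m/s and contact force between flat_tin and the fingers below 0.1 N).
It also fails if it takes over 59 s, if anything falls off the work surface, if the arm or the gripper's body presses on something with over 40 N, if the wrist force passes 120 N, or if a joint passes its speed limit or range.

## Working session

There is one attempt and no reset: what is moved stays moved. The work goes in short steps, Python scripts to look and compute and a tool call to move; the robot and the scene stay as the last step left them, time stands still between calls to the robot, and variables do not carry over. Pictures are saved under pics/ and viewed, at most 10 in all, crops included, and the job is handed in when it is done.

Besides the shell and the picture viewer there is one more tool, called after "Call:" as name([rows], argument=value, ...), one row to a line, values as JSON. step_arm: Moves the arm, as the interface text tells. Its arguments: {"type":"object","properties":{"moves":{"type":"array"},"grip_force":{"type":"number"}},"required":["moves"]}

```bash
mkdir -p pics; ls
cat > h.py <<'E'
import numpy as np, cv2
from rig import robot
def snap(n,f):
    c=robot.read_camera(n); cv2.imwrite('pics/'+f,c['frame'][:,:,::-1]); np.save('pics/%s.npy'%f,c,allow_pickle=True); return c
def load(f): return np.load('pics/%s.npy'%f,allow_pickle=True).item()
def dist(c): return np.array([c['k1'],0,0,0.])
def ray(c,uv):
    p=cv2.undistortPoints(np.array([[uv]],float),c['intrinsics'],dist(c),None,None)[0,0]
    return np.asarray(c['rotation'])@np.array([p[0],p[1],1])
def atz(c,uv,z):
    d=ray(c,uv); o=np.asarray(c['xyz']); return o+d*(z-o[2])/d[2]
def proj(c,P):
    R=np.asarray(c['rotation']); q=(np.atleast_2d(P)-c['xyz'])@R
    return cv2.projectPoints(q,np.zeros(3),np.zeros(3),c['intrinsics'],dist(c))[0][:,0]
E
python3 - <<'E'
from h import *
for n in ('top','side'):
    c=snap(n,n+'0.png'); print(n,c['xyz'],np.round(c['rotation'],3).tolist(),c['intrinsics'],c['k1'])
s=robot.sense(); print(s, robot.tip_reach)
E
```

```text
pics
top [ 0.39156763 -0.06067198  1.28341853] [-2.146, 2.105, -0.186] [[406.34596782   0.         282.35925078]
 [  0.         406.34596782 211.10621909]
 [  0.           0.           1.        ]] 0.03887141665207986
side [ 0.45975926 -1.4488875   0.86839335] [-2.082, 0.134, -0.073] [[525.52951594   0.         281.94051642]
 [  0.         525.52951594 210.14158646]
 [  0.           0.           1.        ]] -0.1821481636615095
{'time': 0.1, 'qpos': array([-1.52750526e+00,  5.28378535e-01,  1.43378147e+00,  5.49258483e-06,
        1.18139987e+00, -1.78496681e-01]), 'qd': array([ 2.59301264e-04, -3.85892782e-03, -8.64960066e-04,  2.10110931e-04,
        8.68088763e-05, -1.52540918e-03]), 'joint_efforts': array([ 1.37659608e-04, -4.43306565e+01, -1.78586233e+01, -2.31451550e-04,
        3.84887957e-03,  1.68024656e-05]), 'tcp_pos': array([ 0.13748866, -0.60905502,  0.24442585]), 'orientation': array([-3.12034568e+00, -3.47449350e-01, -2.16565396e-04]), 'ft_force': array([-0.59420985, -0.82678748,  0.1536639 ]), 'torque': array([-0.05701436, -0.05242273,  0.01311273]), 'finger_force': 0.0, 'width': 0.08539493002589442} 0.014
```

View pics/top0.png

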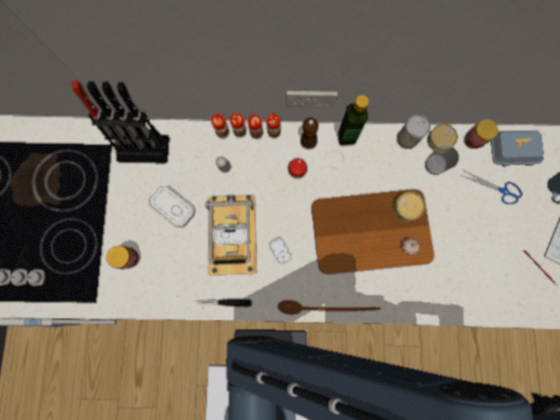

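View pics/side0.png

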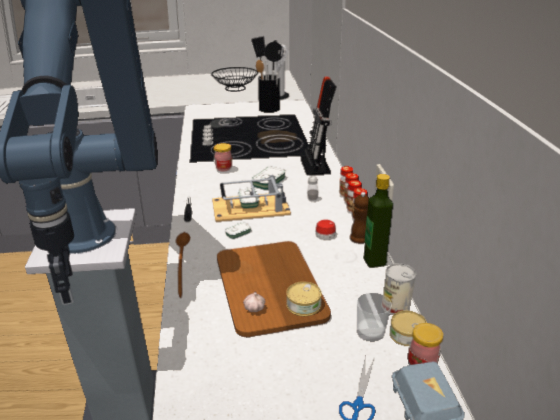

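Top view: the flat-tin look-alikes are the large one at (172,206), the middle-sized one in the stand at (231,234) and the small one at (280,250). I choose the one in the stand. The board is at (373,231), with its clear half on the left, and the jar is at (121,257). Next is a close crop.

```bash
sed -i "s/np.asarray(c\['rotation'\])/cv2.Rodrigues(np.asarray(c['rotation'],float))[0]/" h.py
python3 - <<'E'
from h import *
a=load('top0.png')['frame'][185:285,140:300]; b=load('side0.png')['frame'][160:245,200:310]
a=cv2.resize(a,(800,500),interpolation=cv2.INTER_CUBIC)
b=cv2.resize(b,(800,600),interpolation=cv2.INTER_CUBIC)
cv2.imwrite('pics/crop0.png',a[:,:,::-1])
cv2.imwrite('pics/crop1.png',b[:,:,::-1])
c=load('top0.png')
for uv in [(208,197),(255,195),(257,272),(210,275)]: print(atz(c,uv,0.014))
for uv in [(312,199),(426,190),(433,263),(318,272)]: print(atz(c,uv,0.021))
E
```

```text
[0.66240789 0.18508116 0.014     ]
[0.67186225 0.03536779 0.014     ]
[0.42863616 0.02142654 0.014     ]
[0.41687615 0.16589301 0.014     ]
[ 0.66078594 -0.14643265  0.021     ]
[ 0.69664334 -0.50690799  0.021     ]
[ 0.46718256 -0.51804745  0.021     ]
[ 0.43212263 -0.16628315  0.021     ]
```

View pics/crop0.png

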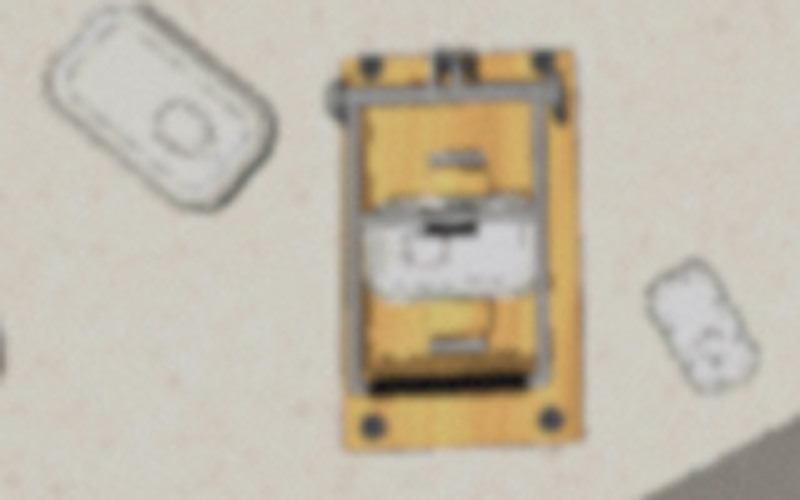

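View pics/crop1.png

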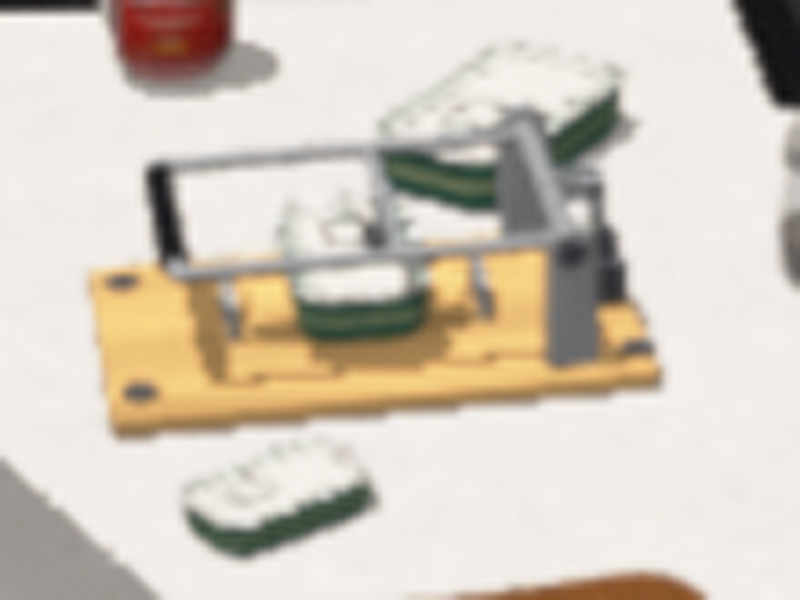

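Crop 0: the stand tin spans (365–540, 200–300), about 104 mm, and lies crosswise to the stand, unlike the description. The grip is at (370–527, 383), on the robot's side, and the hinge is at y≈95. Crop 1 agrees: the foot sits on the tin at (375,232). Sizes: large about 145 mm, small about 80 mm, so the stand tin is the middle-sized one. Now I'll fit the poses.

Run:
```python
from h import *
from scipy.optimize import least_squares
t,s=load('top0.png'),load('side0.png')
T=lambda x,y:((x+.5)/5-.5+140,(y+.5)/5-.5+185)
S=lambda x,y:((x+.5)/(800/110)-.5+200,(y+.5)/(600/85)-.5+160)
def fit(obs,p0):
    def f(p):
        c_,s_=np.cos(p[2]),np.sin(p[2]); r=[]
        for c,P,uv,b in obs:
            X=P[0]+(p[3] if b else 0); q=[p[0]+c_*X-s_*P[1],p[1]+s_*X+c_*P[1],P[2]]
            r+=list(proj(c,q)[0]-uv)
        return r+[p[3]*100]
    o=least_squares(f,p0,loss='soft_l1'); print(np.round(o.x,4)); print(np.round(np.array(o.fun[:-1]).reshape(-1,2),1).tolist()); return o.x
st=[(t,(.125,.075,.014),T(343,60),1),(t,(.125,-.075,.014),T(577,52),1),(t,(-.125,-.075,.014),T(583,437),1),(t,(-.125,.075,.014),T(345,450),1),
(t,(-.085,.048,.08),T(370,383),0),(t,(-.085,-.048,.08),T(527,379),0),
(s,(-.125,.075,.014),S(90,272),1),(s,(-.125,-.075,.014),S(113,422),1),(s,(.125,-.075,.014),S(660,372),1),
(s,(-.085,.048,.075),S(162,168),0),(s,(-.085,-.048,.075),S(175,258),0)]
p=fit(st,[.545,.1,.07,0])
c_,s_=np.cos(p[2]),np.sin(p[2])
for n,a in dict(grip=-.085,pivot=.09).items(): print(n,p[0]+c_*a,p[1]+s_*a)
for xy in [(365,250),(540,250),(450,200),(450,300),(450,250)]: print('tin',atz(t,T(*xy),.051)[:2])
print('tinside',[atz(s,S(*q),.05)[:2].round(3) for q in [(365,245),(355,285)]])
bd=[(t,(.12,.18,.021),(312,199),0),(t,(.12,-.18,.021),(426,190),0),(t,(-.12,-.18,.021),(433,263),0),(t,(-.12,.18,.021),(318,272),0)]
fit(bd,[.56,-.33,.09,0])
for uv,z in [((410,206),.04),((411,246),.05),((121,257),.1)]: print(atz(t,uv,z))
R=cv2.Rodrigues(robot.sense()['orientation'])[0]; print(R.round(3))
```

```text
[0.5425 0.1034 0.0515 0.0033]
[[-0.1, -0.9], [0.1, -0.8], [0.5, 1.3], [-0.6, 0.3], [-0.5, 0.2], [0.8, -0.1], [-0.3, -0.9], [-0.6, -0.6], [0.4, -0.5], [-0.1, 0.6], [0.5, 1.1]]
grip 0.45756826386811583 0.09906501017402573
pivot 0.6323363083484298 0.1080722643908778
tin [0.53768895 0.15779529]
tin [0.53968914 0.05121168]
tin [0.56943042 0.10738477]
tin [0.50815931 0.10472875]
tin [0.53865479 0.10605446]
tinside [array([0.546, 0.107]), array([0.539, 0.068])]
[ 0.5647 -0.3352  0.0821  0.    ]
[[-0.1, -2.7], [-0.7, -0.8], [2.2, 2.4], [-0.2, 0.6]]
[ 0.64021366 -0.44890624  0.04      ]
[ 0.51499822 -0.4442358   0.05      ]
[0.4622098  0.40909937 0.1       ]
[[ 0.976  0.22  -0.   ]
 [ 0.22  -0.976  0.002]
 [ 0.    -0.002 -1.   ]]
```

Call:
step_arm([
  [[0.6,5,3,0,0,0,0.11],[0.6,10,6,0,0,0,0.22],[0.6,15,9,0,0,0,0.33],[0.6,20,12,0,0,0,0.44],[0.6,25,15,0,0,0,0.55],[0.6,29,19,0,0,0,0.66],[0.6,31,24,0,0,0,0.77],[0.6,32,30,0,0,0,0.88],[0.6,32,36,0,0,0,1.0],[0.6,32,42,0,0,0,1.12],[0.6,32,48,0,0,0,1.24],[0.6,32,54,0,0,0,1.35]],
])

```text
time: 1.6
tcp_pos: [0.4571, -0.0678, 0.2452]
orientation: [-2.217, -2.226, -0.0]
ft_force: [0.9, 0.8, -1.5]
width: 0.051
finger_force: 0.0
```

Call:
step_arm([
  [[0.55,0,6,0,0,0,0.05],[0.55,0,12,-1,0,0,0.05],[0.55,0,16,-3,0,0,0.05],[0.55,0,16.8,-5,0,0,0.05],[0.55,0,16.8,-5,0,0,0.05]],
], grip_force=30)

```text
time: 2.22
tcp_pos: [0.4561, 0.0991, 0.194]
orientation: [-2.16, -2.277, 0.005]
ft_force: [-0.3, -0.9, 0.9]
width: 0.0464
finger_force: 0.0
```

Run:
```python
from h import *
s=robot.sense(); print(s['time'],s['tcp_pos'],cv2.Rodrigues(s['orientation'])[0].round(3).tolist(),s['width'],s['ft_force'])
```

```text
2.225 [0.45605152 0.09914566 0.1940245 ] [[-0.053, 0.999, -0.004], [0.999, 0.053, 0.0], [0.0, -0.004, -1.0]] 0.04644522997803916 [-0.27387996 -0.91321268  0.85961663]
```

Descend 12.4 cm to TCP z 0.070, then close.

Call:
step_arm([
  [[0.55,0.1,0,-4,0,0,0],[0.55,0.1,0,-8,0,0,0],[0.55,0.1,0,-10.5,0,0,0],[0.55,0.1,0,-12,0,0,0],[0.55,0.1,0,-12.4,0,0,0],[0,0.1,0,-12.4,0,0,0],[0,0.1,0,-12.4,0,0,0],[0,0.1,0,-12.4,0,0,0],[0,0.1,0,-12.4,0,0,0]],
], grip_force=30)

```text
time: 3.35
tcp_pos: [0.4553, 0.0979, 0.072]
orientation: [-2.16, -2.276, 0.008]
ft_force: [-5.4, -3.2, 4.1]
width: 0.0125
finger_force: 29.2
```

Call:
step_arm([
  [[0,0.1,0,1.7,0,0,0],[0,0.3,0,3.5,0,0,0],[0,0.8,0,5.2,0,0,0],[0,1.4,0.1,6.8,0,0,0],[0,2.1,0.1,8.4,0,0,0],[0,3.1,0.2,9.9,0,0,0]],
])

```text
time: 4.1
tcp_pos: [0.4822, 0.0996, 0.1695]
orientation: [-2.155, -2.272, 0.02]
ft_force: [-8.2, -5.8, -3.1]
width: 0.0128
finger_force: 29.3
```

Call:
step_arm([
  [[0,1.1,0,1.4,0,0,0],[0,2.2,0.1,2.7,0,0,0],[0,3.6,0.2,3.8,0,0,0],[0,5.0,0.3,4.8,0,0,0],[0,6.5,0.3,5.7,0,0,0],[0,8.1,0.4,6.4,0,0,0],[0,9.8,0.5,7.0,0,0,0],[0,11.5,0.6,7.4,0,0,0],[0,13.2,0.7,7.6,0,0,0]],
])

```text
time: 5.22
tcp_pos: [0.6227, 0.1075, 0.2491]
orientation: [2.162, 2.275, 0.005]
ft_force: [1.6, 0.5, 2.1]
width: 0.0129
finger_force: 31.5
```

Call:
step_arm([
  [[0,1.7,0.1,0,0,0,0],[0,3.4,0.2,-0.1,0,0,0],[0,5.0,0.3,-0.4,0,0,0],[0,5.0,0.3,-0.4,0,0,0]],
])

```text
time: 5.72
tcp_pos: [0.6737, 0.1104, 0.2431]
orientation: [2.162, 2.275, 0.006]
ft_force: [4.0, 0.2, -1.0]
width: 0.0128
finger_force: 31.6
```

Call:
step_arm([
  [[0.7,0,0,0,0,0,0],[0.7,0,0,0,0,0,0],[0.7,0,0,0,0,0,0],[0.7,0,0,3,0,0,0],[0.7,0,0,7,0,0,0],[0.7,-5,0,9,0,0,0],[0.7,-10,-2,9,0,0,0],[0.7,-16,-7,9,0,0,0],[0.7,-20,-13,9,0,0,0],[0.7,-20,-19,9,0,0,0],[0.7,-20,-23,9,0,0,0],[0.7,-20,-23,9,0,0,0]],
])

```text
time: 7.22
tcp_pos: [0.4705, -0.123, 0.3327]
orientation: [2.171, 2.27, -0.001]
ft_force: [-0.3, 0.0, 0.0]
width: 0.0598
finger_force: 0.0
```

Run:
```python
from h import *
t=snap('top','top1.png'); s=snap('side','side1.png')
a=cv2.resize(t['frame'][175:285,190:275],(464,600),interpolation=cv2.INTER_CUBIC)
b=cv2.resize(s['frame'][130:240,200:310],(336,336),interpolation=cv2.INTER_CUBIC)
m=np.zeros((600,800,3),np.uint8); m[:,:464]=a; m[:336,464:]=b
cv2.imwrite('pics/m1.png',m[:,:,::-1])
```

```text
(no output)
```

View pics/m1.png

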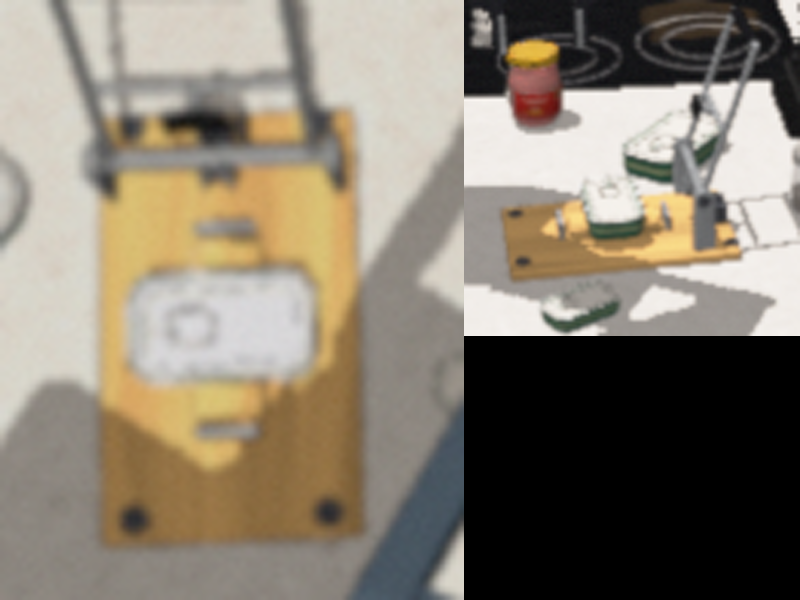

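The arm stands open by itself. The tin outline is at crop (125–318, 268–385), centre about (221,326), still between the stops at y=228 and y=430.

Run:
```python
from h import *
t=load('top1.png')
T=lambda x,y:((x+.5)/(464/85)-.5+190,(y+.5)/(600/110)-.5+175)
for q in [(221,326),(125,330),(318,323),(150,273),(300,267),(150,385),(300,379)]: print(q,atz(t,T(*q),.048).round(4))
for q in [(226,228),(226,430)]: print('stop',q,atz(t,T(*q),.034).round(4))
s=robot.sense();print(s['tcp_pos'],cv2.Rodrigues(s['orientation'])[0].round(3).tolist())
```

```text
(221, 326) [0.5398 0.105  0.048 ]
(125, 330) [0.5365 0.1586 0.048 ]
(318, 323) [0.5425 0.0508 0.048 ]
(150, 273) [0.569  0.1462 0.048 ]
(300, 267) [0.574  0.0621 0.048 ]
(150, 385) [0.506  0.1431 0.048 ]
(300, 379) [0.5109 0.0597 0.048 ]
stop (226, 228) [0.5978 0.1065 0.034 ]
stop (226, 430) [0.4828 0.1016 0.034 ]
[ 0.47054062 -0.11954224  0.33231992] [[-0.049, 0.999, -0.001], [0.999, 0.049, 0.001], [0.001, -0.001, -1.0]]
```

Call:
step_arm([
  [[0.85,1,5,-1,0,0,0],[0.85,2,10,-3,0,0,0],[0.85,4,15,-6,0,0,0],[0.85,6,19.5,-9,0,0,0],[0.85,6.9,22,-13,0,0,0],[0.85,6.9,22.4,-17,0,0,0],[0.85,6.9,22.4,-20,0,0,0],[0.85,6.9,22.4,-22,0,0,0],[0.85,6.9,22.4,-22,0,0,0]],
], grip_force=30)

```text
time: 8.45
tcp_pos: [0.5383, 0.1062, 0.111]
orientation: [-2.158, -2.277, 0.005]
ft_force: [0.4, 0.1, 0.7]
width: 0.0722
finger_force: 0.0
```

Call:
step_arm([
  [[0.85,0.1,-0.1,-2.5,0,0,0],[0.85,0.1,-0.1,-4.5,0,0,0],[0.85,0.1,-0.1,-6,0,0,0],[0.85,0.1,-0.1,-6.6,0,0,0],[0.85,0.1,-0.1,-6.6,0,0,0]],
])

```text
time: 9.07
tcp_pos: [0.5416, 0.1036, 0.0465]
orientation: [2.164, 2.278, 0.0]
ft_force: [0.2, 0.5, -0.8]
width: 0.0727
finger_force: 0.0
```

Call:
step_arm([
  [[0.85,-0.1,0,-0.2,0,0,0],[0.5,-0.1,0,-0.2,0,0,0],[0.5,-0.1,0,-0.2,0,0,0],[0.5,-0.1,0,-0.2,0,0,0],[0.5,-0.1,0,-0.2,0,0,0]],
], grip_force=40)

```text
time: 9.7
tcp_pos: [0.5404, 0.1033, 0.045]
orientation: [2.164, 2.277, 0.0]
ft_force: [-1.9, 0.8, 5.1]
width: 0.0587
finger_force: 43.8
```

Call:
step_arm([
  [[0.4,0,0,0.7,0,0,0],[0.4,0,0,2,0,0,0],[0.4,0,0,4,0,0,0],[0.4,0,0,7,0,0,0],[0.4,0,0,10,0,0,0],[0.4,0,0,12,0,0,0],[0.4,0,0,12,0,0,0]],
])

```text
time: 10.58
tcp_pos: [0.5418, 0.1034, 0.1664]
orientation: [2.162, 2.275, 0.005]
ft_force: [1.2, -0.1, -1.3]
width: 0.0581
finger_force: 43.3
```

Run:
```python
from h import *
s=snap('side','side2.png')
cv2.imwrite('pics/m2.png',cv2.resize(s['frame'][80:260,180:340],(533,600),interpolation=cv2.INTER_CUBIC)[:,:,::-1])
x=robot.sense();print(x['tcp_pos'],x['width'],x['ft_force'])
```

```text
[0.54081924 0.10335147 0.16514386] 0.05839245509563422 [ 0.61227925 -0.78968249 -1.25355669]
```

View pics/m2.png

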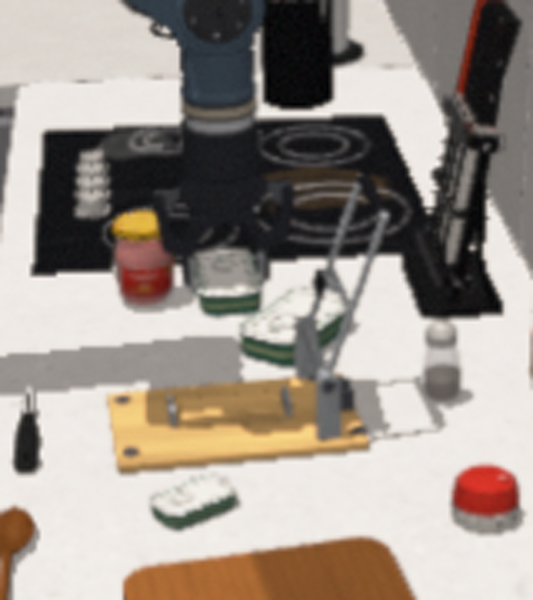

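Tin held level at crop (228,280), arm open at (350,220). Now carry it to the board's clear half.

Call:
step_arm([
  [[0.4,0,-3,0,0,0,0],[0.4,0,-7,0,0,0,0],[0.4,0.5,-12,0,0,0,0],[0.4,1,-17,0,0,0,0],[0.4,1.5,-22,0,0,0,0],[0.4,1.8,-27,0,0,0,0],[0.4,1.8,-31,0,0,0,0],[0.4,1.8,-34,0,0,0,0.02],[0.4,1.8,-36,-2,0,0,0.03],[0.4,1.8,-36.4,-5,0,0,0.03],[0.4,1.8,-36.4,-8,0,0,0.03],[0.4,1.8,-36.4,-8,0,0,0.03]],
])

```text
time: 12.12
tcp_pos: [0.5558, -0.2591, 0.0806]
orientation: [-2.124, -2.303, 0.002]
ft_force: [0.2, -0.3, -1.0]
width: 0.0581
finger_force: 43.7
```

Call:
step_arm([
  [[0.4,0,0,-2,0,0,0],[0.4,0,0,-3.2,0,0,0],[0.4,0,0,-4,0,0,0],[0.4,0,0,-4.3,0,0,0],[0.4,0,0,-4.3,0,0,0]],
])

```text
time: 12.75
tcp_pos: [0.5587, -0.2607, 0.0415]
orientation: [2.129, 2.309, 0.0]
ft_force: [-0.6, -0.5, -1.2]
width: 0.0582
finger_force: 43.7
```

Call:
step_arm([
  [[0.4,0,0,-0.2,0,0,0],[0.4,0,0,-0.3,0,0,0],[0.4,0,0,-0.3,0,0,0]],
])

```text
time: 13.12
tcp_pos: [0.5585, -0.2607, 0.0384]
orientation: [2.13, 2.309, -0.0]
ft_force: [-0.6, 0.4, -1.1]
width: 0.0585
finger_force: 43.7
```

Call:
step_arm([
  [[0.4,0,0,-0.1,0,0,0],[0.4,0,0,-0.2,0,0,0],[0.4,0,0,-0.2,0,0,0]],
])

```text
time: 13.5
tcp_pos: [0.5586, -0.2607, 0.0383]
orientation: [2.129, 2.309, -0.0]
ft_force: [-2.9, 1.0, 10.6]
width: 0.0584
finger_force: 45.0
```

Contact with the board (10.6 N). Release gently and rise.

Call:
step_arm([
  [[0.72,0,0,0.1,0,0,0],[0.85,0,0,0.1,0,0,0],[0.85,0,0,0.1,0,0,0],[0.85,0,0,0.1,0,0,0],[0.85,0,0,1,0,0,0],[0.85,0,0,4,0,0,0],[0.85,0,0,9,0,0,0],[0.85,-2,0,14,0,0,0],[0.85,-8,0,18,0,0,0],[0.85,-12,0,20,0,0,0],[0.85,-12,0,20,0,0,0]],
])

```text
time: 14.88
tcp_pos: [0.4365, -0.2605, 0.2388]
orientation: [2.131, 2.305, -0.0]
ft_force: [-0.4, 0.5, 0.3]
width: 0.0727
finger_force: 0.0
```

Run:
```python
from h import *
s=snap('side','side3.png')
cv2.imwrite('pics/m3.png',cv2.resize(s['frame'][120:340,160:400],(654,600),interpolation=cv2.INTER_CUBIC)[:,:,::-1])
```

```text
(no output)
```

View pics/m3.png

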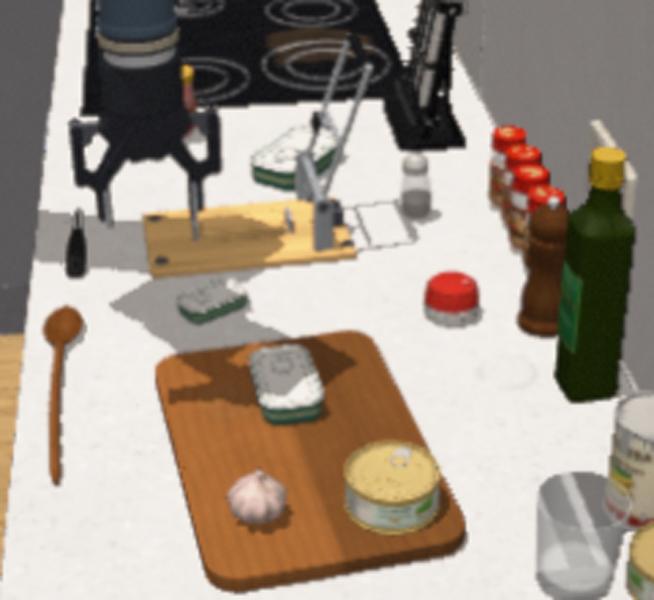

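The tin lies flat, lid up, on the clear half at (287,385). The arm is open at (340,130), and the gripper is free.

```bash
python3 -c "
from rig import robot
print(robot.finish_job())"
```

```text
the job is handed in; nothing more can be done
None
```

The job is handed in: the wire arm stands open by itself, and the tin was lifted out only after that and set down flat, lid up, on the clear half of the board, with nothing else touched; no verdict was returned.

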